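Empty the tipping pail and brush it out

ROBOT

A 7-joint arm with a two-finger parallel gripper is mounted at the origin on the work surface. World frame = base frame: x ahead of the robot, y to its left, z up, the work surface at z = 0. Lengths are in m, angles in rad, forces in N, time in s.
With the tool pointing down it reaches from about 0.425 to 0.925 m from the base axis. Payload 6.8 kg.
Tool frame: the origin (TCP) lies midway between the tips of the shut fingers; the grasp point (between the pads) lies 19 mm behind it; z points along the fingers, y is the line along which they close (so a half turn about z gives the same grasp; the last joint's range is limited). The gripper opens to 85 mm and grips with 20 to 120 N. Pads are 22 mm wide; open, the fingers measure 114 mm over their backs; the gripper's body (76 mm by 85 mm) begins 54 mm behind the grasp point. The pads swing forward as they close: fully open they stand 13 mm farther back than shut.
Start: joints at [1.014, 0.477, 0.022, 1.555, -0.011, 1.109, -0.083], TCP at [0.293, -0.608, 0.231] pointing down, gripper open.
Joint ranges: [-2.96, 2.96], [-0.34, 2.1], [-1.41, 1.46], [0.24, 2.44], [-1.37, 4.51], [0.17, 1.92], [-2.96, 2.96]. Speed limits (rad/s): [2.39, 2.39, 3.14, 3.14, 3.14, 3.14, 3.14].

INTERFACE

Orientations are given as a unit quaternion [w, x, y, z].
In Python, from station import * gives the robot as it stands.
- The arm moves only by the shell command python3 -m creep 'ROWS' [FORCE]. ROWS is JSON, a list of rows, each a list of 7 numbers: the gripper command: -1 is shut, 1 is fully open, values between are in proportion, then the shift along the world's x, y, z in mm, then the turn, a rotation vector about the world's x, y, z in rad. A call has 1 to 5 rows; each row shifts and turns the commanded pose from where the row before left it; what a row does not reach is not made up. A row lasts 1/8 s, in which the tool goes at most 62.5 mm and 10.7 degrees, less where a joint would pass 70% of its speed; a pose out of reach is approached as far as the arm can. A call is refused whole if a number of a shift passes 62.5 or a number of a turn 0.188, either way. A call with a gripper value outside its range is refused whole. The fingers move at their own pace and stop on an object; FORCE is the grip in N (left out, the last holds). Time passes only in rows, so rows that do not move let the fingers close. It gives the time, the measured TCP pose, the force, the opening and the grip force at its end, in the units of the state.
- get_obs(): the state, without advancing time (a new reading comes with each control period).
- read_camera(name): name is "scene" or "top"; returns (picture, depth): 384x512x3 uint8, red, green, blue; 384x512 float32, m along the optical axis (not along the pixel's ray), 0 where there is no reading.
- camera_params(name): a dict with "intrinsics" (3x3 intrinsics, pixels), "cam_to_world" (4x4, takes a point from camera to world coordinates). Camera axes: x right, y up, looking along -z (the intrinsics and any distortion apply to the point x, -y, -z); pixel columns grow to the right and rows downward; lengths in m; the calibration is good to about 2 mm. A picture is of the moment at which its call begins. camera_params takes no time and is no camera call.
- hand_in(): hands the job in; it is judged then, once.
The state is a dict: "t": time; "q": joint angles; "joint_vel": joint speeds; "joint_torque": joint torques, N m; "eef_pos": TCP position; "tool_rot": TCP orientation; "contact_force": force on the tool from outside, world axes, zero at the start; "torque": the same for the moment, N m; "gripper_width": opening from 0.0 (shut) to 1.0 (fully open); "grasp_force": force on a finger pad.
Only numpy, scipy, OpenCV 4.12 (cv2) and the standard library are available. Lean on these libraries where they do the work, as an engineer would, in place of code of your own. Each camera call takes 0.05 s, during which the arm holds its last target. There are 200 camera calls.

TASK

Empty the tipping pail: swing it over by its red bar until all four wooden billets have dropped into the black crate, then bring it back upright. Take the long brush out of its wooden pot and brush the inside of the pail with three full up-and-down strokes, each right down to the floor and back up to about the rim. Stand the brush back upright in its pot, bristles down, and leave everything else on the bench where it is.

Things in the scene. Friction and masses are not known exactly. Their poses are not given: they have to be found in the camera images.
- stand: Green steel stand of the tipping pail, fixed to the table: two upright cheeks, 158 mm high, 142 mm apart over their outsides, joined by a base plate. Origin on the table straight below the hinge pin. Its x axis points the way the pail pours (away from the robot, give or take 15 degrees), y along the hinge pin, z up.
- pail_hinge (a point): Centre of the hinge pin of the pail, 135 mm above the table; the pin runs along the stand's y axis.
- pail (a joint): Tip angle of the pail in rad: 0 = upright on its rubber stop (mouth up), 1.57 = lying with its mouth towards the crate, 2.4 = end of travel, mouth pointing steeply down over the crate; the billets slide out at about 2 to 2.3. Its weight lies behind the pin, so near upright it drops back to 0 by itself.
- pail_bar (a point): Middle of the red grip bar, round, 16 mm thick, 104 mm long, parallel to the hinge pin, on the robot's side of the pail, 34 mm clear of its wall, between two arms (10 mm thick, 96 mm apart). Pail upright: 126 mm behind the pin (stand -x), 20 mm above it. It swings up and over to the far side, 128 mm from the pin. Rigid with the pail, so it turns in the fingers as the pail tips.
- pail_floor (a point): Centre of the inside floor of the aluminium pail; this frame turns with the pail, z along its axis to the mouth. Round straight-sided pail: inside diameter 92 mm, outside 100 mm, depth 95 mm from this point to the rim. Upright, this point is 80 mm above the table and 34 mm behind the hinge pin (stand -x), the rim 175 mm above the table.
- crate: Black open crate on the table just beyond the pail (the pail pours into it), fixed: 190 x 200 x 65 mm high, walls 5 mm. Origin at the centre of its underside; x the short side, z up.
- billet0: Wooden branch billet, round, 30 mm diameter, 60 mm long, about 28 g; one of four that stand in the pail at the start. Origin at the centre of one end face, z along its length.
- billet1: Wooden branch billet, round, 30 mm diameter, 60 mm long, about 28 g; one of four that stand in the pail at the start. Origin at the centre of one end face, z along its length.
- billet2: Wooden branch billet, round, 30 mm diameter, 60 mm long, about 28 g; one of four that stand in the pail at the start. Origin at the centre of one end face, z along its length.
- billet3: Wooden branch billet, round, 30 mm diameter, 60 mm long, about 28 g; one of four that stand in the pail at the start. Origin at the centre of one end face, z along its length.
- brush: Long brush, 208 mm overall, standing upright in the brush pot, about 130 g. Origin at the centre of its flat foot (bottom of the bristles), z up along the handle. Blue and white round bristle head 65 mm across (stiff) from 0 to 85 mm above the foot; thin steel neck to 118 mm; yellow round handle 26 mm thick from 118 to 208 mm.
- brush_pot: Round wooden pot for the brush, fixed to the table at the left or the right: outside diameter 92 mm, inside 82 mm, 75 mm high. Origin at the centre of its underside; inside floor 6 mm above it.
- pencil_tin: Orange tin with pencils in it, 80 mm across, up to 170 mm high, on the side where the brush pot is not. To be left alone. Origin at the centre of its underside.
- glue_bottle: White glue bottle with red cap, 60 mm across, 150 mm high. To be left alone. Origin under its centre.
- toy_house: Small wooden house with white roof, about 50 x 85 x 140 mm high. To be left alone. Origin under its centre.
- toy_tree: Turned wooden tree, 80 mm across, 140 mm high. To be left alone. Origin under its centre.
- branch_disc: Slice of a branch, 110 mm across, 25 mm thick. To be left alone. Origin under its centre.
Things that resemble listed ones, but are neither listed nor needed, are in the scene too. What is shaped like the stand but orange or turquoise is not meant.

How it is judged:
By the outcome, as a careful person would: the job done as asked, in the order asked, and still so for the second after the job is handed in, with the robot touching nothing.
It also fails if it takes over 72 s, if anything falls off the work surface, if the arm or the gripper's body presses on something with over 40 N, if the wrist force passes 120 N, or if a joint passes its speed limit or range.

## Working session

There is one attempt and no reset: what is moved stays moved. The work goes in short steps, Python scripts to look and compute and a shell command to move; the robot and the scene stay as the last step left them, time stands still between calls to the robot, and variables do not carry over. Pictures are saved under pics/ and viewed, at most 10 in all, crops included, and the job is handed in when it is done.

```bash
mkdir -p pics; ls
python3 - <<'E'
from station import *
import cv2,numpy as np
o=get_obs();print({k:np.round(v,3).tolist() for k,v in o.items()})
for n in ("scene","top"):
    p,d=read_camera(n);cv2.imwrite(f"pics/{n}0.png",p[...,::-1]);np.savez(f"pics/{n}0.npz",p=p,d=d)
    c=camera_params(n);print(n,np.round(c["intrinsics"],1).tolist(),np.round(c["cam_to_world"],3).tolist(),c.keys())
a=cv2.imread("pics/scene0.png");b=cv2.imread("pics/top0.png")
E
```

```text
pics
{'t': 0.0, 'q': [1.014, 0.478, 0.022, 1.557, -0.012, 1.109, -0.083], 'joint_vel': [0.0, -0.0, -0.0, -0.002, 0.0, -0.001, 0.0], 'joint_torque': [-0.0, -59.644, 1.608, -28.12, 0.012, 0.009, 0.0], 'eef_pos': [0.293, -0.608, 0.23], 'tool_rot': [-0.001, 0.975, 0.223, -0.0], 'contact_force': [-0.624, 0.173, 0.562], 'torque': [-0.03, -0.033, 0.018], 'grasp_force': 0.0, 'gripper_width': 0.995}
scene [[436.5, 0.0, 248.5], [0.0, 436.5, 192.0], [0.0, 0.0, 1.0]] [[-0.545, -0.66, 0.517, 1.354], [0.838, -0.426, 0.34, 0.557], [-0.004, 0.619, 0.785, 1.365], [0.0, 0.0, 0.0, 1.0]] dict_keys(['intrinsics', 'cam_to_world'])
top [[355.8, 0.0, 260.4], [0.0, 355.8, 188.9], [0.0, 0.0, 1.0]] [[-0.029, 0.992, -0.121, 0.388], [-1.0, -0.029, -0.0, -0.003], [-0.004, 0.121, 0.993, 1.157], [0.0, 0.0, 0.0, 1.0]] dict_keys(['intrinsics', 'cam_to_world'])
```

View pics/scene0.png

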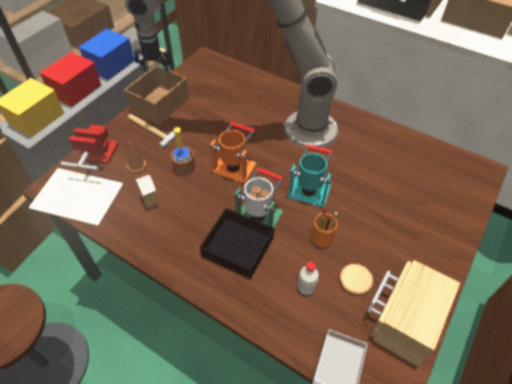

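View pics/top0.png

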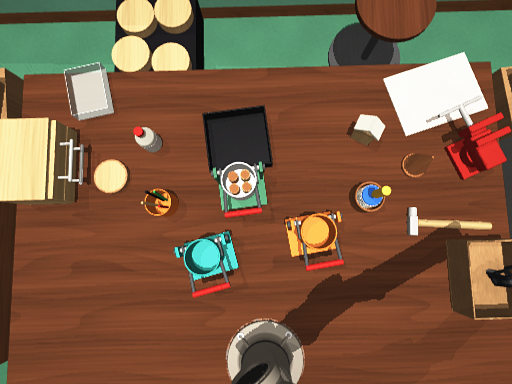

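Scene: the green stand with grey pail and billets is at top (240,182), with its red bar at (243,212). The crate is at (238,138), the brush with yellow cap at (385,191) with its pot at (370,197), and the pencil tin at (158,202). Orange and turquoise decoys are nearer the robot.

```bash
cat > h.py <<'E'
from station import *
import cv2,numpy as np
def ray(n,u,v):
    c=camera_params(n);K=np.array(c["intrinsics"]);T=np.array(c["cam_to_world"])
    d=np.array([(u-K[0,2])/K[0,0],-(v-K[1,2])/K[1,1],-1.]);return T[:3,3],T[:3,:3]@d
def onplane(n,u,v,z):
    o,d=ray(n,u,v);return o+d*(z-o[2])/d[2]
def cross(a,b):
    (o1,d1),(o2,d2)=a,b;d1=d1/np.linalg.norm(d1);d2=d2/np.linalg.norm(d2)
    s=np.linalg.lstsq(np.c_[d1,-d2],o2-o1,rcond=None)[0];p,q=o1+s[0]*d1,o2+s[1]*d2
    return (p+q)/2,np.linalg.norm(p-q)
def mask(p,kind,box):
    h=cv2.cvtColor(p,cv2.COLOR_RGB2HSV).astype(int);H,S,V=h[...,0],h[...,1],h[...,2]
    m={"red":((H<6)|(H>174))&(S>150)&(V>90),"yellow":(H>22)&(H<34)&(S>150)&(V>100),
       "grey":(S<50)&(V>90),"blue":(H>100)&(H<125)&(S>120),"green":(H>60)&(H<88)&(S>60),"black":(V<45)}[kind]
    z=np.zeros(m.shape,bool);u0,v0,u1,v1=box;z[v0:v1,u0:u1]=1
    m=(m&z).astype(np.uint8);n,l,st,ce=cv2.connectedComponentsWithStats(m)
    k=1+np.argmax(st[1:,4]);return (l==k).astype(np.uint8),ce[k],st[k]
E
python3 - <<'E'
from h import *
T=np.load("pics/top0.npz");S=np.load("pics/scene0.npz")
t,s=T["p"],S["p"]
m,c,st=mask(t,"red",(215,195,275,225));m2,c2,st2=mask(s,"red",(250,160,290,190))
print("bar",c,st,c2,st2,cross(ray("top",*c),ray("scene",*c2)),onplane("top",*c,.158))
r=cv2.minAreaRect(cv2.findContours(m,0,2)[0][0]);b=cv2.boxPoints(r);print(r,[onplane("top",*x,.158)[:2].round(3) for x in b])
m,c,st=mask(t,"grey",(212,155,265,205));cn=max(cv2.findContours(m,0,2)[0],key=cv2.contourArea);e=cv2.fitEllipse(cv2.convexHull(cn));print("rim",e,onplane("top",*e[0],.175))
m,c,st=mask(s,"grey",(235,165,285,220));cn=max(cv2.findContours(m,0,2)[0],key=cv2.contourArea);e2=cv2.fitEllipse(cv2.convexHull(cn));print(e2,st)
m,c,st=mask(t,"yellow",(370,180,400,205));m2,c2,st2=mask(s,"yellow",(165,120,190,150))
print("handle",c,st,c2,st2,cross(ray("top",*c),ray("scene",*c2)),onplane("top",*c,.2))
m,c,st=mask(t,"blue",(345,175,395,215));print("blue",c,st,onplane("top",*c,.09))
for n,a in(("t",t[150:222,205:410]),("s",s[110:240,150:300])):cv2.imwrite(f"pics/c_{n}.png",cv2.resize(a,None,fx=3.9,fy=3.9,interpolation=2)[...,::-1])
for u,v in((205,113),(269,107),(271,165),(209,175)):print(onplane("top",u,v,.065).round(3))
E
```

```text
bar [242.67391304 212.20434783] [224 207  38  11 230] [269.21014493 173.39130435] [256 167  28  13 138] (array([0.44557775, 0.04989472, 0.15649682]), np.float64(0.0013677622983136808)) [0.44583468 0.04922494 0.158     ]
((242.739990234375, 212.1799774169922), (6.222539901733398, 37.61808395385742), 81.8698959350586) [array([0.449, 0.103]), array([ 0.461, -0.002]), array([ 0.443, -0.004]), array([0.431, 0.1  ])]
rim ((241.56326293945312, 184.94866943359375), (47.22377014160156, 59.46806335449219), 90.62740325927734) [0.52076852 0.04969979 0.175     ]
((259.2021789550781, 193.31971740722656), (38.47432327270508, 48.38425827026367), 35.2362174987793) [237 172  44  45 840]
handle [385.76 190.  ] [382 186   9   9  25] [177.38461538 129.42307692] [174 127   7   7  26] (array([ 0.48974797, -0.33438288,  0.21344835]), np.float64(0.004249060596277879)) [ 0.4921613  -0.34118994  0.2       ]
blue [370.07359307 195.51948052] [362 185  20  20 231] [ 0.48878236 -0.33176196  0.09      ]
[0.769 0.167 0.065]
[ 0.783 -0.037  0.065]
[ 0.596 -0.038  0.065]
[0.57  0.156 0.065]
```

View pics/c_t.png

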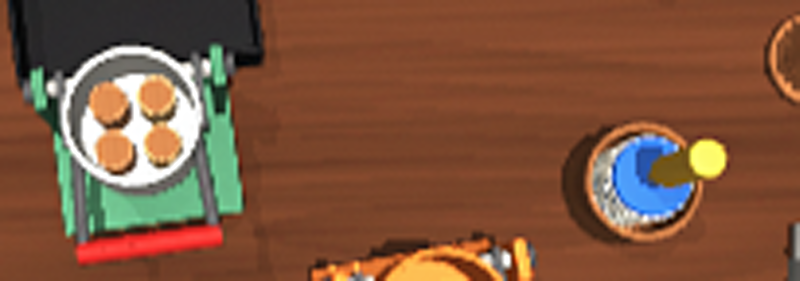

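View pics/c_s.png

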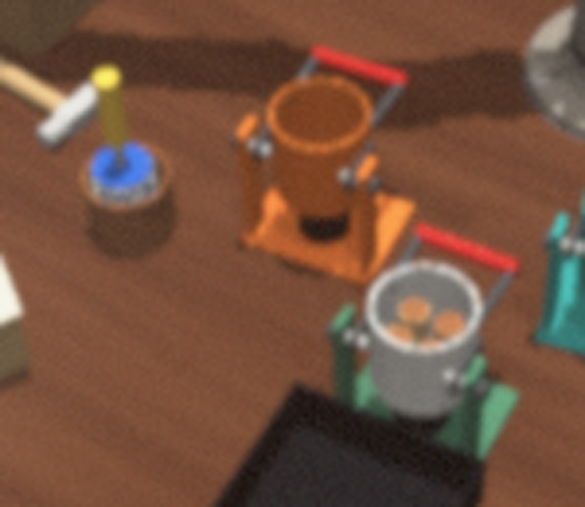

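Crops confirm the bar and hinge bolts: left bolt at crop (55,88), right at (208,66), so stand yaw is about 0.114. The brush stands centred in its pot. Going above the bar.

```bash
python3 -m creep '[[0,0,0,50,0,0,0.095],[0,50,50,0,0,0,0.095],[0,50,50,0,0,0,0.095],[0,50,50,0,0,0,0.095],[0,0,51,0,0,0,0.095]]' 60
python3 -m creep '[[0,0,51,0,0,0,0.095],[0,0,51,0,0,0,0.095],[0,0,51,0,0,0,0.095],[0,0,51,0,0,0,0.095],[0,0,51,0,0,0,0.095]]'
python3 -m creep '[[0,0,51,0,0,0,0.095],[0,0,51,0,0,0,0.095],[0,0,51,0,0,0,0.095],[0,0,51,0,0,0,0.095],[0,0,0,0,0,0,0]]'
python3 - <<'E'
from h import *
for n in("top","scene"):
    p,d=read_camera(n);cv2.imwrite(f"pics/{n}1.png",p[...,::-1])
# hinge from bolts
print(onplane("top",238.7,169.7,.137),onplane("top",239.1,180.2,.175))
E
```

```text
t: 0.72
eef_pos: [0.4291, -0.4213, 0.2805]
tool_rot: [-0.0, 0.893, 0.449, 0.001]
contact_force: [0.4, -0.8, -0.6]
gripper_width: 0.502
grasp_force: 0.0
t: 1.35
eef_pos: [0.425, -0.1679, 0.2811]
tool_rot: [-0.0, 0.764, 0.645, -0.0]
contact_force: [0.2, 0.3, 0.8]
gripper_width: 0.503
grasp_force: 0.0
t: 1.98
eef_pos: [0.425, 0.0383, 0.2815]
tool_rot: [-0.0, 0.627, 0.779, 0.0]
contact_force: [-0.1, -0.6, -0.7]
gripper_width: 0.499
grasp_force: 0.0
[0.57085089 0.05905177 0.137     ] [0.53432666 0.05626803 0.175     ]
```

```bash
python3 -m creep '[[0,21,12,0,0,0,-0.1],[0,0,0,-40,0,0,0],[0,0,0,-40,0,0,0],[0,0,0,-40,0,0,0],[0,0,0,-24,0,0,0]]'
python3 - <<'E'
from h import *
for n in("top","scene"):
    p,d=read_camera(n);np.savez(f"pics/{n}2.npz",p=p,d=d)
    a=p[140:240,180:300] if n=="top" else p[110:230,200:320]
    cv2.imwrite(f"pics/{n}2.png",cv2.resize(a,None,fx=4,fy=4,interpolation=2)[...,::-1])
a,b=[cv2.imread(f"pics/{n}2.png")[:400,:400] for n in("top","scene")]
cv2.imwrite("pics/g2.png",np.hstack([a,b]))
E
```

```text
t: 2.7
eef_pos: [0.4455, 0.0442, 0.1351]
tool_rot: [-0.001, 0.669, 0.743, -0.001]
contact_force: [0.7, 0.0, -0.2]
gripper_width: 0.502
grasp_force: 0.0
```

View pics/g2.png

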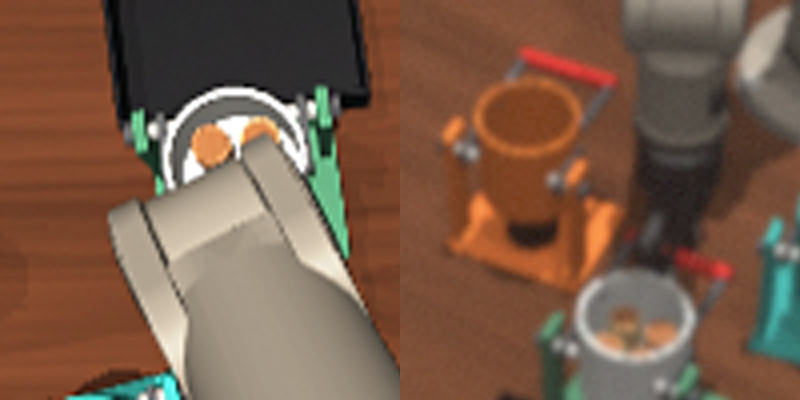

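The finger at crop (650,230) straddles the bar (625–730) a little off its middle. Shift +7 mm in y and close.

```bash
python3 -m creep '[[0,0,8,0,0,0,0],[-1,0,0,0,0,0,0],[-1,0,0,0,0,0,0],[-1,0,0,0,0,0,0],[-1,0,0,0,0,0,0]]' 40; python3 -m creep '[[-1,0,0,10,0,0,0],[-1,0,0,0,0,0,0]]'
```

```text
t: 3.42
eef_pos: [0.4463, 0.0546, 0.1385]
tool_rot: [0.0, 0.668, 0.744, -0.0]
contact_force: [-4.2, -0.3, 8.5]
gripper_width: 0.171
grasp_force: 38.9
t: 3.68
eef_pos: [0.4481, 0.0548, 0.1486]
tool_rot: [0.001, 0.668, 0.744, 0.002]
contact_force: [5.4, 1.8, -5.3]
gripper_width: 0.171
grasp_force: 39.4
```

```bash
python3 -c "
import numpy as np
th=np.r_[0.08,np.arange(0.2,2.31,0.14),2.35]
f=np.radians(170.97)-th;P=np.c_[127.6*np.cos(f)*.9935,127.6*np.cos(f)*.1138,127.6*np.sin(f)]
print(np.c_[th[1:],np.diff(P,axis=0)].round(2))
print(P.round(1)[[0,4,8,12,-1]])"
```

```text
[[  0.2    4.46   0.51  14.63]
 [  0.34   7.35   0.84  16.24]
 [  0.48   9.53   1.09  15.05]
 [  0.62  11.53   1.32  13.56]
 [  0.76  13.29   1.52  11.81]
 [  0.9   14.8    1.7    9.83]
 [  1.04  16.02   1.84   7.65]
 [  1.18  16.92   1.94   5.33]
 [  1.32  17.5    2.     2.9 ]
 [  1.46  17.73   2.03   0.41]
 [  1.6   17.61   2.02  -2.08]
 [  1.74  17.15   1.96  -4.53]
 [  1.88  16.36   1.87  -6.9 ]
 [  2.02  15.24   1.75  -9.13]
 [  2.16  13.82   1.58 -11.18]
 [  2.3   12.14   1.39 -13.01]
 [  2.35   3.88   0.44  -5.04]]
[[-123.2  -14.1   30. ]
 [ -90.3  -10.3   89.5]
 [ -29.3   -3.4  124.1]
 [  40.7    4.7  120.8]
 [ 102.1   11.7   75.6]]
```

```bash
python3 -m creep '[[-1,4.5,0.5,14.6,0,0,0],[-1,7.4,0.8,16.2,0,0,0],[-1,9.5,1.1,15,0,0,0],[-1,11.5,1.3,13.6,0,0,0],[-1,13.3,1.5,11.8,0,0,0]]'
python3 -m creep '[[-1,14.8,1.7,9.8,0,0,0],[-1,16,1.8,7.7,0,0,0],[-1,16.9,1.9,5.3,0,0,0],[-1,17.5,2,2.9,0,0,0],[-1,17.7,2,0.4,0,0,0]]'
```

```text
t: 4.3
eef_pos: [0.4859, 0.0589, 0.2175]
tool_rot: [-0.004, 0.668, 0.744, -0.007]
contact_force: [-21.9, -1.0, 14.7]
gripper_width: 0.17
grasp_force: 40.1
t: 4.92
eef_pos: [0.5746, 0.0686, 0.2455]
tool_rot: [-0.0, 0.668, 0.744, -0.001]
contact_force: [-4.5, -0.8, 5.2]
gripper_width: 0.165
grasp_force: 44.6
```

```bash
python3 -m creep '[[-1,17.6,2,-2.1,0,0,0],[-1,17.2,2,-4.5,0,0,0],[-1,16.4,1.9,-6.9,0,0,0],[-1,15.2,1.7,-9.1,0,0,0],[-1,13.8,1.6,-11.2,0,0,0]]'
python3 -m creep '[[-1,12.1,1.4,-13,0,0,0],[-1,2,0.2,-2.6,0,0,0],[-1,0,0,0,0,0,0],[-1,0,0,0,0,0,0],[-1,0,0,0,0,0,0]]'
python3 - <<'E'
from h import *
A=[]
for n in("top","scene"):
    p,d=read_camera(n)
    a=p[95:195,190:290] if n=="top" else p[155:255,190:290]
    A.append(cv2.resize(a,None,fx=4,fy=4,interpolation=2)[...,::-1])
cv2.imwrite("pics/g3.png",np.hstack(A))
E
```

```text
t: 5.55
eef_pos: [0.6571, 0.0777, 0.2103]
tool_rot: [0.0, 0.668, 0.744, 0.0]
contact_force: [-1.5, -2.0, 3.9]
gripper_width: 0.171
grasp_force: 46.5
t: 6.18
eef_pos: [0.6698, 0.0791, 0.1955]
tool_rot: [0.0, 0.668, 0.744, -0.0]
contact_force: [1.0, -4.7, 1.6]
gripper_width: 0.169
grasp_force: 47.6
```

View pics/g3.png

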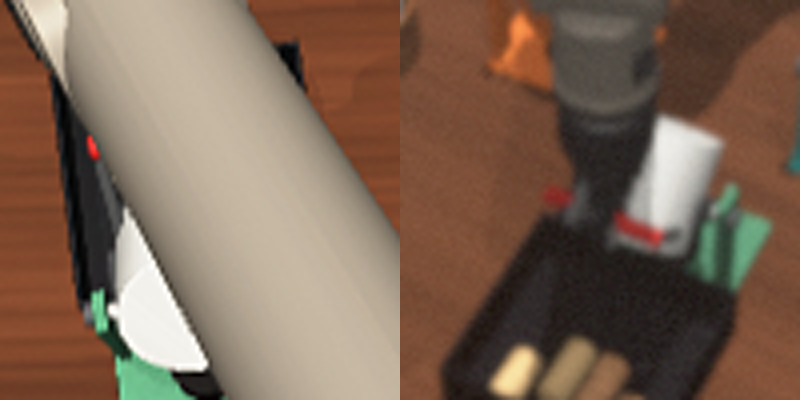

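Four billets show in the crate (right crop around (515–635,370–395)). Swing back by reversing the rows.

```bash
python3 -m creep '[[-1,2,0.2,-2.6,0,0,0],[-1,0,0,0,0,0,0],[-1,-4,-0.4,5.2,0,0,0],[-1,-12.1,-1.4,13,0,0,0],[-1,-13.8,-1.6,11.2,0,0,0]]'
python3 -m creep '[[-1,-15.2,-1.7,9.1,0,0,0],[-1,-16.4,-1.9,6.9,0,0,0],[-1,-17.2,-2,4.5,0,0,0],[-1,-17.6,-2,2.1,0,0,0],[-1,-17.7,-2,-0.4,0,0,0]]'
python3 -m creep '[[-1,-17.5,-2,-2.9,0,0,0],[-1,-16.9,-1.9,-5.3,0,0,0],[-1,-16,-1.8,-7.7,0,0,0],[-1,-14.8,-1.7,-9.8,0,0,0],[-1,-13.3,-1.5,-11.8,0,0,0]]'
python3 -m creep '[[-1,-11.5,-1.3,-13.6,0,0,0],[-1,-9.5,-1.1,-15,0,0,0],[-1,-7.4,-0.8,-16.2,0,0,0],[-1,-4.5,-0.5,-14.6,0,0,0],[-1,0,0,0,0,0,0]]'
```

```text
t: 6.9
eef_pos: [0.6427, 0.0762, 0.2224]
tool_rot: [0.001, 0.668, 0.744, 0.001]
contact_force: [2.5, -4.7, -2.8]
gripper_width: 0.174
grasp_force: 45.0
t: 7.52
eef_pos: [0.5596, 0.0673, 0.2463]
tool_rot: [0.002, 0.668, 0.744, 0.002]
contact_force: [0.7, -3.4, 14.1]
gripper_width: 0.166
grasp_force: 44.8
t: 8.15
eef_pos: [0.48, 0.0591, 0.2073]
tool_rot: [0.001, 0.667, 0.745, 0.002]
contact_force: [5.5, -2.2, -1.6]
gripper_width: 0.169
grasp_force: 42.7
t: 8.78
eef_pos: [0.4473, 0.0557, 0.1469]
tool_rot: [0.0, 0.667, 0.745, 0.002]
contact_force: [6.0, -0.1, -4.6]
gripper_width: 0.17
grasp_force: 41.6
```

```bash
python3 -m creep '[[-1,-1.5,0,-8,0,0,0],[0,0,0,0,0,0,0],[0,0,0,0,0,0,0],[0,0,0,0,0,0,0],[0,0,0,40,0,0,0]]'
python3 -m creep '[[0,0,0,55,0,0,0],[0,0,0,55,0,0,0],[1,10,-39,10,0,0,-0.09],[1,10,-39,0,0,0,-0.09],[1,10,-39,0,0,0,-0.09]]'
python3 -m creep '[[1,10,-39,0,0,0,-0.09],[1,10,-39,0,0,0,-0.09],[1,0,-39,0,0,0,-0.09],[1,0,-39,0,0,0,-0.09],[1,0,-20,0,0,0,0]]'
python3 - <<'E'
from h import *
p,d=read_camera("top");s,_=read_camera("scene")
A=[cv2.resize(a,None,fx=4,fy=4,interpolation=2)[...,::-1] for a in(p[100:220,195:295],s[165:285,190:290])]
cv2.imwrite("pics/g4.png",np.hstack(A))
m,c,st=mask(p,"red",(215,195,275,225));print("bar",c,onplane("top",*c,.158))
m,c,st=mask(p,"yellow",(370,180,400,205));m2,c2,st2=mask(s,"yellow",(165,120,190,150))
print("handle",c,st,c2,st2,cross(ray("top",*c),ray("scene",*c2)),onplane("top",*c,.214),onplane("scene",*c2,.214))
for z,(n,u,v) in((.006,("top",370,197)),(.075,("top",369.5,196))):print(onplane(n,u,v,z))
E
```

```text
t: 9.4
eef_pos: [0.4426, 0.054, 0.1775]
tool_rot: [-0.002, 0.668, 0.744, -0.002]
contact_force: [-0.2, -0.1, -0.2]
gripper_width: 0.499
grasp_force: 0.0
t: 10.02
eef_pos: [0.4749, -0.0637, 0.2995]
tool_rot: [0.0, 0.763, 0.646, 0.0]
contact_force: [0.4, -0.1, -0.1]
gripper_width: 1.003
grasp_force: 0.0
t: 10.65
eef_pos: [0.4943, -0.2412, 0.299]
tool_rot: [-0.0, 0.866, 0.499, -0.0]
contact_force: [-0.9, 0.6, -0.2]
gripper_width: 1.0
grasp_force: 0.0
bar [242.75982533 212.1790393 ] [0.44589864 0.04898229 0.158     ]Traceback (most recent call last):
  File "<stdin>", line 6, in <module>
  File "h.py", line 18, in mask
    k=1+np.argmax(st[1:,4]);return (l==k).astype(np.uint8),ce[k],st[k]
        ~~~~~~~~~^^^^^^^^^^
    return _wrapfunc(a, 'argmax', axis=axis, out=out, **kwds)
    return bound(*args, **kwds)
ValueError: attempt to get argmax of an empty sequence
```

View pics/g4.png

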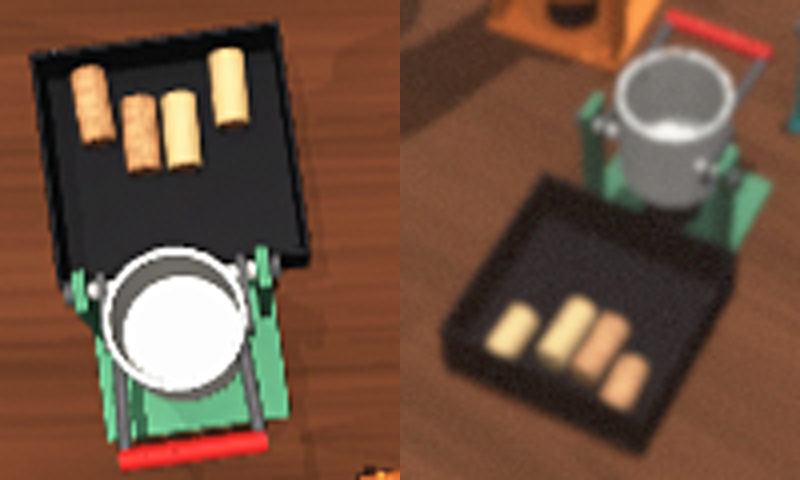

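All four billets lie in the crate, and the pail is empty and upright (left crop: rim centre (175,322)). Now fetch the brush.

```bash
python3 -m creep '[[1,-3,-47,0,0,0,0],[1,-3,-46,0,0,0,-0.07],[1,0,0,-35,0,0,0],[1,0,0,-35,0,0,0],[1,0,0,-35,0,0,0]]'
python3 -m creep '[[1,0,0,-34,0,0,0],[-1,0,0,0,0,0,0],[-1,0,0,0,0,0,0],[-1,0,0,0,0,0,0],[-1,0,0,0,0,0,0]]' 60
python3 -m creep '[[-1,0,0,0,0,0,0],[-1,0,0,0,0,0,0]]'
python3 - <<'E'
from h import *
s,_=read_camera("scene");p,_=read_camera("top")
A=[cv2.resize(a,None,fx=4,fy=4,interpolation=2)[...,::-1] for a in(p[140:240,320:420],s[90:190,130:230])]
cv2.imwrite("pics/g5.png",np.hstack(A))
print(onplane("top",240.4,183.3,.08),onplane("top",238.4,180.1,.175))
E
```

```text
t: 11.38
eef_pos: [0.4898, -0.3295, 0.1935]
tool_rot: [-0.0, 0.882, 0.472, 0.001]
contact_force: [0.4, -1.3, -0.0]
gripper_width: 1.001
grasp_force: 0.0
t: 12.0
eef_pos: [0.4902, -0.3321, 0.1621]
tool_rot: [0.002, 0.883, 0.47, 0.001]
contact_force: [-0.2, -1.1, 4.3]
gripper_width: 0.287
grasp_force: 58.9
t: 12.25
eef_pos: [0.4903, -0.3322, 0.162]
tool_rot: [0.001, 0.883, 0.47, 0.001]
contact_force: [1.8, -0.5, 6.5]
gripper_width: 0.289
grasp_force: 59.3
[0.53877144 0.05822217 0.08      ] [0.53466587 0.05821381 0.175     ]
```

View pics/g5.png

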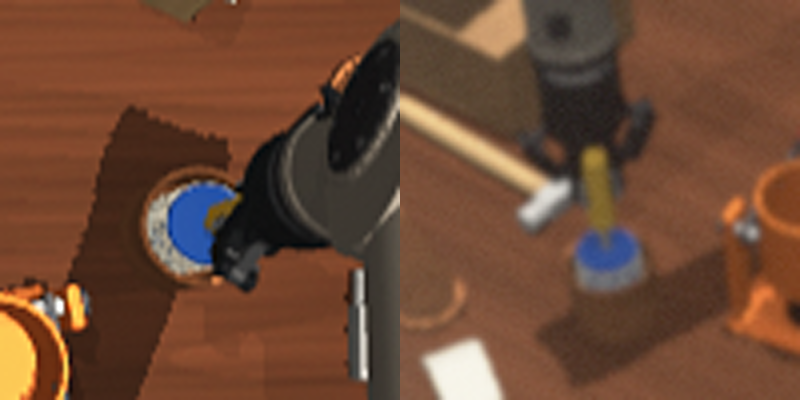

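Brush gripped: the handle is between the pads (right crop (597,180)) and it is upright in the pot. Foot is 156 mm below the TCP. Lift and carry it over the pail.

```bash
python3 -m creep '[[-1,0,0,30,0,0,0],[-1,0,0,50,0,0,0],[-1,0,0,60,0,0,0],[-1,0,0,60,0,0,0],[-1,0,0,10,0,0,0]]'
python3 -m creep '[[-1,5.8,49,0,0,0,0.09],[-1,5.8,49,0,0,0,0.09],[-1,5.8,49,0,0,0,0.09],[-1,5.8,49,0,0,0,0.09],[-1,5.8,49,0,0,0,0.09]]'
python3 -m creep '[[-1,5.8,49,0,0,0,0.09],[-1,5.8,49,0,0,0,0.09],[-1,5.8,48,0,0,0,0.09],[-1,0,0,0,0,0,0],[-1,0,0,0,0,0,0]]'
python3 - <<'E'
from h import *
s,_=read_camera("scene");p,_=read_camera("top")
A=[cv2.resize(a,None,fx=4,fy=4,interpolation=2)[...,::-1] for a in(p[120:220,190:290],s[120:220,210:310])]
cv2.imwrite("pics/g6.png",np.hstack(A))
m,c,st=mask(s,"blue",(210,120,310,220));print(c,st,get_obs()["eef_pos"])
z=get_obs()["eef_pos"][2]-.156
print(onplane("scene",*c,z+.085))
E
```

```text
t: 12.98
eef_pos: [0.4904, -0.3322, 0.3754]
tool_rot: [0.003, 0.883, 0.47, 0.002]
contact_force: [0.4, 0.5, -1.5]
gripper_width: 0.291
grasp_force: 59.1
t: 13.6
eef_pos: [0.5171, -0.0851, 0.3691]
tool_rot: [-0.001, 0.755, 0.656, -0.001]
contact_force: [0.9, -0.1, -1.5]
gripper_width: 0.288
grasp_force: 59.2
t: 14.22
eef_pos: [0.5348, 0.0587, 0.3692]
tool_rot: [-0.0, 0.661, 0.751, -0.001]
contact_force: [-0.2, -1.0, -1.3]
gripper_width: 0.292
grasp_force: 59.2
[258.46666667 164.99259259] [251 159  16  12 135] [0.53514317 0.05774192 0.36960257]
[0.54026752 0.06177728 0.29860257]
```

View pics/g6.png

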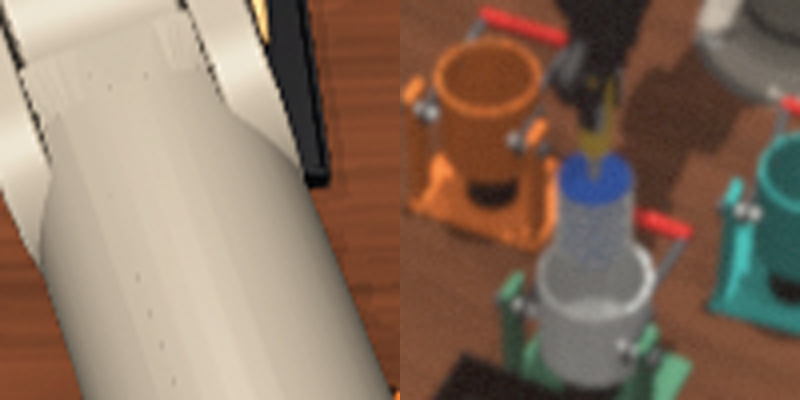

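The brush head is over the pail mouth (head at right crop (597,190), mouth at (597,290)). Go down gently.

```bash
python3 -m creep '[[-1,1,0,-30,0,0,0],[-1,0,0,-25,0,0,0],[-1,0,0,-25,0,0,0],[-1,0,0,-25,0,0,0],[-1,0,0,-20,0,0,0]]'
python3 -m creep '[[-1,0,0,-4,0,0,0],[-1,0,0,0,0,0,0]]'
python3 -m creep '[[-1,0,0,-4,0,0,0],[-1,0,0,0,0,0,0]]'
```

```text
t: 14.95
eef_pos: [0.536, 0.0576, 0.244]
tool_rot: [-0.0, 0.662, 0.75, -0.001]
contact_force: [-0.3, 0.1, -1.3]
gripper_width: 0.291
grasp_force: 59.2
t: 15.2
eef_pos: [0.5366, 0.0587, 0.2416]
tool_rot: [0.0, 0.661, 0.75, 0.0]
contact_force: [-0.4, 0.5, -0.4]
gripper_width: 0.291
grasp_force: 59.0
t: 15.45
eef_pos: [0.5365, 0.0593, 0.2376]
tool_rot: [0.0, 0.661, 0.751, 0.0]
contact_force: [0.3, -0.1, -0.7]
gripper_width: 0.291
grasp_force: 59.0
```

```bash
python3 -m creep '[[-1,0,0,-2,0,0,0],[-1,0,0,0,0,0,0]]'
python3 -m creep '[[-1,0,0,-2,0,0,0],[-1,0,0,0,0,0,0]]'
```

```text
t: 15.7
eef_pos: [0.5369, 0.0596, 0.2359]
tool_rot: [0.0, 0.66, 0.751, 0.0]
contact_force: [-0.3, -0.0, 2.5]
gripper_width: 0.288
grasp_force: 59.3
t: 15.95
eef_pos: [0.5376, 0.0598, 0.2357]
tool_rot: [0.001, 0.66, 0.751, 0.001]
contact_force: [-1.8, -0.7, 15.4]
gripper_width: 0.286
grasp_force: 60.2
```

Floor contact (15 N) completes the first down stroke. Now up, and two more down/up strokes.

```bash
python3 -m creep '[[-1,0,0,32,0,0,0],[-1,0,0,32,0,0,0],[-1,0,0,30,0,0,0],[-1,0,0,0,0,0,0],[-1,0,0,0,0,0,0]]'
python3 -m creep '[[-1,0,0,-30,0,0,0],[-1,0,0,-32,0,0,0],[-1,0,0,-27,0,0,0],[-1,0,0,-5,0,0,0],[-1,0,0,0,0,0,0]]'
python3 -m creep '[[-1,0,0,32,0,0,0],[-1,0,0,32,0,0,0],[-1,0,0,30,0,0,0],[-1,0,0,0,0,0,0],[-1,0,0,0,0,0,0]]'
python3 -m creep '[[-1,0,0,-30,0,0,0],[-1,0,0,-32,0,0,0],[-1,0,0,-27,0,0,0],[-1,0,0,-5,0,0,0],[-1,0,0,0,0,0,0]]'
```

```text
t: 16.58
eef_pos: [0.5358, 0.0592, 0.3262]
tool_rot: [-0.0, 0.66, 0.751, -0.001]
contact_force: [0.1, -0.0, -1.2]
gripper_width: 0.287
grasp_force: 59.5
t: 17.2
eef_pos: [0.5366, 0.0598, 0.2335]
tool_rot: [-0.0, 0.66, 0.751, 0.0]
contact_force: [-1.3, 0.2, 8.4]
gripper_width: 0.287
grasp_force: 60.1
t: 17.82
eef_pos: [0.5355, 0.0591, 0.3254]
tool_rot: [-0.001, 0.66, 0.751, -0.001]
contact_force: [-0.6, 0.3, -1.2]
gripper_width: 0.293
grasp_force: 59.5
t: 18.45
eef_pos: [0.5356, 0.0594, 0.2321]
tool_rot: [-0.001, 0.66, 0.751, -0.001]
contact_force: [-0.2, 0.5, 2.1]
gripper_width: 0.286
grasp_force: 59.5
```

```bash
python3 -m creep '[[-1,0,0,32,0,0,0],[-1,0,0,32,0,0,0],[-1,0,0,30,0,0,0],[-1,0,0,0,0,0,0],[-1,0,0,48,0,0,0]]'
python3 -m creep '[[-1,0,0,0,0,0,0],[-1,-5.7,-49,0,0,0,-0.09],[-1,-5.7,-49,0,0,0,-0.09],[-1,-5.7,-49,0,0,0,-0.09],[-1,-5.7,-49,0,0,0,-0.09]]'
python3 -m creep '[[-1,-5.7,-49,0,0,0,-0.09],[-1,-5.7,-49,0,0,0,-0.09],[-1,-5.7,-49,0,0,0,-0.09],[-1,-5.7,-49,0,0,0,-0.09],[-1,0,0,0,0,0,0]]'
python3 -m creep '[[-1,0,0,0,0,0,0]]'
```

```text
t: 19.08
eef_pos: [0.5337, 0.0581, 0.3704]
tool_rot: [-0.003, 0.661, 0.751, -0.004]
contact_force: [0.9, 0.7, -0.5]
gripper_width: 0.29
grasp_force: 59.4
t: 19.7
eef_pos: [0.5122, -0.1382, 0.3725]
tool_rot: [-0.001, 0.785, 0.619, -0.001]
contact_force: [0.7, -0.7, -0.4]
gripper_width: 0.294
grasp_force: 59.5
t: 20.32
eef_pos: [0.4878, -0.3374, 0.3715]
tool_rot: [-0.002, 0.885, 0.466, -0.002]
contact_force: [-0.5, 0.2, -1.8]
gripper_width: 0.288
grasp_force: 59.7
t: 20.45
eef_pos: [0.4903, -0.3317, 0.3729]
tool_rot: [-0.002, 0.882, 0.47, -0.001]
contact_force: [0.6, -0.4, -0.6]
gripper_width: 0.287
grasp_force: 59.7
```

```bash
python3 -m creep '[[-1,0,0,-50,0,0,0],[-1,0,0,-50,0,0,0],[-1,0,0,-28,0,0,0],[-1,0,0,0,0,0,0],[-1,0,0,-15,0,0,0]]'
python3 -m creep '[[-1,0,0,-15,0,0,0],[-1,0,0,-15,0,0,0],[-1,0,0,-15,0,0,0],[-1,0,0,-15,0,0,0],[-1,0,0,0,0,0,0]]'
```

```text
t: 21.08
eef_pos: [0.4926, -0.3324, 0.2341]
tool_rot: [0.002, 0.882, 0.471, 0.001]
contact_force: [0.3, -1.2, -1.6]
gripper_width: 0.288
grasp_force: 59.6
t: 21.7
eef_pos: [0.4899, -0.3321, 0.1707]
tool_rot: [-0.001, 0.883, 0.47, -0.001]
contact_force: [0.9, 0.2, -0.3]
gripper_width: 0.292
grasp_force: 59.6
```

```bash
python3 -m creep '[[-1,0,0,-8,0,0,0],[-1,0,0,-3,0,0,0],[-1,0,0,0,0,0,0]]'
python3 -m creep '[[-1,0,0,-2,0,0,0],[-1,0,0,0,0,0,0]]'
```

```text
t: 22.08
eef_pos: [0.4907, -0.3326, 0.1612]
tool_rot: [-0.0, 0.883, 0.47, -0.0]
contact_force: [-0.4, -0.9, -1.4]
gripper_width: 0.285
grasp_force: 59.6
t: 22.32
eef_pos: [0.4908, -0.3326, 0.1593]
tool_rot: [0.0, 0.883, 0.47, 0.0]
contact_force: [1.0, -0.5, -0.9]
gripper_width: 0.29
grasp_force: 59.6
```

```bash
python3 -m creep '[[-1,0,0,-1.5,0,0,0],[-1,0,0,0,0,0,0]]'
python3 -m creep '[[-1,0,0,-1.5,0,0,0],[-1,0,0,0,0,0,0]]'
```

```text
t: 22.58
eef_pos: [0.491, -0.3328, 0.1582]
tool_rot: [0.0, 0.883, 0.47, 0.0]
contact_force: [-0.6, -0.5, 1.0]
gripper_width: 0.291
grasp_force: 60.0
t: 22.82
eef_pos: [0.4912, -0.3332, 0.158]
tool_rot: [0.001, 0.883, 0.47, 0.0]
contact_force: [-3.0, 0.3, 11.6]
gripper_width: 0.29
grasp_force: 61.2
```

Seated. Release, rise straight up, move off and check.

```bash
python3 -m creep '[[-1,0,0,1.5,0,0,0],[-0.2,0,0,0,0,0,0],[0.5,0,0,0,0,0,0],[1,0,0,0,0,0,0],[1,0,0,0,0,0,0]]'
python3 -m creep '[[1,0,0,30,0,0,0],[1,0,0,50,0,0,0],[1,0,0,50,0,0,0],[1,0,0,30,0,0,0],[1,0,0,0,0,0,0]]'
python3 -m creep '[[1,-10,-50,0,0,0,0],[1,-20,-50,0,0,0,-0.1],[1,-20,-50,0,0,0,-0.1],[1,-10,-20,0,0,0,0],[1,0,0,0,0,0,0]]'
python3 - <<'E'
from h import *
s,_=read_camera("scene");p,_=read_camera("top")
A=[cv2.resize(p[100:220,190:410],(660,360),interpolation=2)[...,::-1],cv2.resize(s[110:290,140:470],(660,240),interpolation=2)[...,::-1]]
cv2.imwrite("pics/g7.png",np.vstack(A))
m,c,st=mask(p,"blue",(345,175,395,215));print(c,onplane("top",*c,.09))
E
```

```text
t: 23.45
eef_pos: [0.4907, -0.3326, 0.1577]
tool_rot: [-0.0, 0.883, 0.47, -0.0]
contact_force: [-0.2, 0.5, 0.3]
gripper_width: 0.995
grasp_force: 0.0
t: 24.08
eef_pos: [0.492, -0.3332, 0.3207]
tool_rot: [0.002, 0.883, 0.47, 0.001]
contact_force: [-0.4, 0.1, -0.0]
gripper_width: 0.997
grasp_force: 0.0
t: 24.7
eef_pos: [0.4294, -0.5035, 0.3163]
tool_rot: [-0.001, 0.926, 0.379, -0.001]
contact_force: [-0.1, 0.8, -0.8]
gripper_width: 0.994
grasp_force: 0.0
[370.030837   196.65638767] [ 0.485353   -0.33140629  0.09      ]
```

View pics/g7.png

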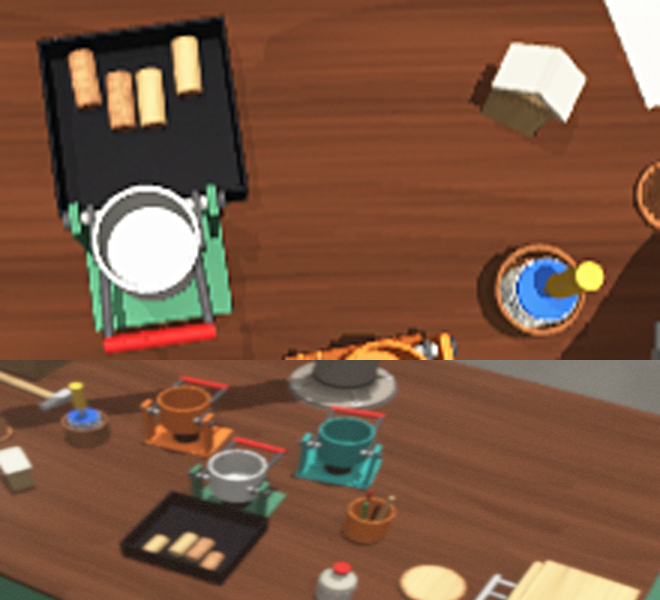

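The brush stands upright in its pot (545,288), the pail is upright and empty (150,240), four billets are in the crate (70–200,40–130), and everything else is untouched.

```bash
python3 -c "
from station import *
print(hand_in())"
```

```text
the job is handed in; nothing more can be done
None
```

The job is handed in at about 25 s: all four billets are in the crate, the empty pail is back upright after three full brush strokes, the brush stands upright in its pot, and the final pictures show nothing else moved.

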